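Snap the sprung dust cap onto the leaning filter housing

TASK

The filter housing's open port needs its dust cap. Pinch the cap's two side tabs fully together to draw in its catches, lift it, press it squarely home in the leaning port against the sprung plate inside, and let the tabs spring out so that the catches hold it under the rim. Leave the other parts on the bench where they are.

Things in the scene. Friction and masses are not known exactly. Their poses are not given: they have to be found in the camera images.
- cap_grip (a point): Loose grey round dust cap, about 100 g, right way up: 80 mm flange, 4 mm thick; below it an 11 mm long tapered spigot, 61 mm across; above it two upright dark steel side tabs. Point: on the axis midway between the tabs, 26 mm above the cap's underside, 15 above the flange's underside, 11 above its top face. z: cap's axis, up; y: from tab to tab. Grip along y, fingertips just above the flange.
- tab_a (a joint): Travel (m) of the sprung tab on the cap's +y side: 0 sprung out, 0.006 fully pinched in; spring 2 N at 0, 5 N at 0.006. Each tab is an upright plate 20 mm wide, 5 mm thick, top 22 mm above the flange; the outer faces are 46 mm apart at rest, 34 mm fully pinched.
- tab_b (a joint): The same for the tab on the cap's -y side. Each tab carries a round-nosed catch below the flange that sticks out past the spigot: 71 mm over the two tips at rest (too wide for the port), 59 mm fully pinched.
- port_mouth (a point): Centre of the rim (in its plane, about 106 mm above the bench) of the open port of the fixed aluminium filter housing, a barrel 86 mm across on a dark steel stand. z: port's axis, outward, leaning 30 degrees from vertical roughly to the robot; y: level. Opening 65 mm; lip 4 mm thick, a wider groove all round under it, so the cap fits at any turn. Cap home: flange on rim, cap_grip at z = 15 mm.
- plate (a joint): Travel (m) of the sprung steel plate, 66 mm across, inside the port: 0 free, top 4.5 mm below the rim; the cap at home presses it in to 0.0065. It pushes outward with 1.8 N at 0, 3.1 N with the cap home. Once let go, the latched cap may stand about 1.5 mm proud, its catches against the lip's underside.
- casting_round: Bystander: round flanged aluminium casting 60 mm across, 28 mm high, loose; origin under its centre. It and the cap may have changed places.
- casting_block: Bystander: block-shaped aluminium casting with a short round stub on one end, 36x58x30 mm, loose; origin under its centre.
- bolt_1: Bystander: loose lying hexagon bolt 19x47x17 mm; origin under its centre.
- hex_key: Bystander: loose black hex key 38x99x9 mm; origin under its centre.
- snips: Bystander: loose side cutters with dipped handles, 55x160x12 mm; origin under its centre.

How it is judged:
On the way:
1. the cap is lifted clear of the bench with both tabs fully pinched (height (world z) of cap_grip above 0.05 m and value of joint each of tab_a, tab_b above 0.0045 m), for 0.2 s.
At the end, for the whole second after the job is handed in: The cap sits square in the port (within 0.08 rad), centred within 4 mm, its flange on the rim or at most 3.5 mm proud, holding the sprung plate pressed in by more than 3 mm; both tabs have sprung out to within 2 mm of their rest, so that the catches hold under the lip (z of cap_grip in the frame of port_mouth between 0.012 and 0.0185 m and x of cap_grip in the frame of port_mouth between -0.004 and 0.004 m and y of cap_grip in the frame of port_mouth between -0.004 and 0.004 m and angle between the z axis of cap_grip and the z axis of port_mouth, either way round below 0.08 rad and value of joint each of tab_a, tab_b below 0.002 m and value of joint plate above 0.003 m); the robot touches nothing.
It fails at once if a bystander (round casting, block casting, bolt, hex key, snips) is shoved more than 30 mm (distance of any of casting_round, casting_block, bolt_1, hex_key, snips from where it was at the start of the episode above 0.03 m).
It also fails if it takes over 35 s, if anything falls off the work surface, if the arm or the gripper's body presses on something with over 40 N, if the wrist force passes 120 N, or if a joint passes its speed limit or range.

ROBOT

A 7-joint arm with a two-finger parallel gripper is mounted at the origin on the work surface; the furniture and walls round the work are solid. World frame = base frame: x ahead of the robot, y to its left, z up, the work surface at z = 0. Lengths are in m, angles in rad, forces in N, time in s.
With the tool pointing down it reaches from about 0.4 to 0.9 m from the base axis. Payload 5.6 kg.
Tool frame: the origin (TCP) lies midway between the tips of the shut fingers; the grasp point (between the pads) lies 19 mm behind it; z points along the fingers, y is the line along which they close (so a half turn about z gives the same grasp; the last joint's range is limited). The gripper opens to 92 mm and grips with 3 to 60 N. Pads are 20 mm wide; open, the fingers measure 128 mm over their backs; the gripper's body (75 mm by 189 mm) begins 69 mm behind the grasp point.
Start: joints at [1.237, 0.468, -0.012, 1.603, 0.006, 1.071, -0.056], TCP at [0.186, -0.623, 0.215] pointing down, gripper open.
Joint ranges: [-2.53, 2.53], [-0.31, 2.02], [-1.57, 1.55], [0.28, 2.44], [-1.29, 4.43], [0.15, 1.84], [-2.92, 2.92]. Speed limits (rad/s): [2.57, 2.57, 3.14, 3.14, 3.14, 3.14, 3.14].

INTERFACE

Orientations are given as a unit quaternion [x, y, z, w].
In Python, from station import arm gives the robot as it stands.
- The arm moves only by the shell command python3 -m inch 'ROWS' [FORCE]. ROWS is a JSON object of lists of equal length, an entry for each row: "offset": the shift along the tool's x, y, z in cm, a list of three; "spin": the turn about the tool's z in rad; "gripper": the finger opening in cm, from 0 to 9.19. A call has 1 to 20 rows; each row shifts and turns the commanded pose from where the row before left it, along the tool's axes as they then stand; what a row does not reach is not made up. A row lasts 1/10 s, in which the tool goes at most 50 mm and 8.59 degrees, less where a joint would pass 70% of its speed; a pose out of reach is approached as far as the arm can. A call with a gripper value outside its range is refused whole. The fingers move at their own pace and stop on an object; FORCE is the grip in N (left out, the last holds). Time passes only in rows, so rows that do not move let the fingers close. It gives the time, the measured TCP pose, the force, the opening and the grip force at its end, in the units of the state.
- arm.get_state(): the state, without advancing time (a new reading comes with each control period).
- arm.capture(name): name is "side" or "top"; returns a dict with "frame" (400x640x3 uint8, red, green, blue), "z_map" (400x640 float32, m along the optical axis (not along the pixel's ray), 0 where there is no reading), "vertical_fov" (degrees; the focal length in pixels is half the picture's height over the tangent of half this angle, whatever the lens; pixels are square), "cx", "cy" (the principal point, pixels), "origin" and "orientation" of the camera in the world. Camera axes: x right, y up, looking along -z (the intrinsics and any distortion apply to the point x, -y, -z); pixel columns grow to the right and rows downward; lengths in m; the calibration is good to about 2 mm. A picture is of the moment at which its call begins.
- arm.job_done(): hands the job in; it is judged then, once.
The state is a dict: "clock": time; "q": joint angles; "joint_velocities": joint speeds; "effort": joint torques, N m; "eef_pos": TCP position; "tool_rot": TCP orientation; "contact_force": force on the tool from outside, world axes, zero at the start; "wrist_torque": the same for the moment, N m; "gripper_width": finger opening in m; "grasp_force": force on a finger pad.
Only numpy, scipy, OpenCV 4.12 (cv2) and the standard library are available. Lean on these libraries where they do the work, as an engineer would, in place of code of your own. Each camera call takes 0.05 s, during which the arm holds its last target. There are 200 camera calls.

## Working session

There is one attempt and no reset: what is moved stays moved. The work goes in short steps, Python scripts to look and compute and a shell command to move; the robot and the scene stay as the last step left them, time stands still between calls to the robot, and variables do not carry over. Pictures are saved under pics/ and viewed, at most 10 in all, crops included, and the job is handed in when it is done.

```bash
ls; mkdir -p pics; cat > h.py <<'E'
import numpy as np, cv2
from station import arm
from scipy.spatial.transform import Rotation as R
def cap(n):
    c=arm.capture(n); z=c["z_map"]; f=200/np.tan(np.radians(c["vertical_fov"]/2))
    v,u=np.mgrid[:400,:640]; 
    P=np.stack([(u-c["cx"])/f*z,-(v-c["cy"])/f*z,-z],-1)
    W=P@R.from_quat(c["orientation"]).as_matrix().T+np.array(c["origin"])
    W[z==0]=np.nan
    return c,W
E
python3 - <<'E'
from h import *
for n in("top","side"):
    c,W=cap(n); cv2.imwrite(f"pics/{n}0.png",c["frame"][...,::-1]); np.save(f"{n}0.npy",W)
    print({k:v for k,v in c.items() if k not in("frame","z_map")})
s=arm.get_state(); print(s)
E
```

```text
pics
{'vertical_fov': 57.5967532513197, 'cx': 317.35275146368645, 'cy': 198.0935947212124, 'origin': array([ 0.44855256, -0.13872084,  0.9217917 ]), 'orientation': array([ 0.0564664 , -0.03006548, -0.69855481,  0.71269123])}
{'vertical_fov': 48.80597323846501, 'cx': 316.9811685416941, 'cy': 199.65089020837647, 'origin': array([ 0.46512479, -0.91132   ,  0.60185004]), 'orientation': array([ 0.47675966, -0.0312815 , -0.07019728,  0.87566777])}
{'clock': 0.1, 'q': array([ 1.23699254,  0.46829313, -0.01162542,  1.60348399,  0.00600983,
        1.07140167, -0.05631276]), 'joint_velocities': array([-0.00040956, -0.00343135,  0.00210741, -0.00273425, -0.00088753,
       -0.00053692, -0.0004183 ]), 'effort': array([ 1.71788568e-03, -5.21646774e+01, -1.18298759e-02, -2.44365817e+01,
       -5.67029568e-02,  1.40996533e-02,  6.82510790e-05]), 'eef_pos': array([ 0.1861724 , -0.62224323,  0.21375269]), 'tool_rot': array([ 9.89451266e-01,  1.44864040e-01, -1.67236961e-04, -7.57542528e-04]), 'contact_force': array([0.2036511 , 0.49584033, 0.17803914]), 'wrist_torque': array([-0.0213802 ,  0.00727342, -0.01269738]), 'grasp_force': 0.0, 'gripper_width': 0.09156988015476468}
```

View pics/top0.png

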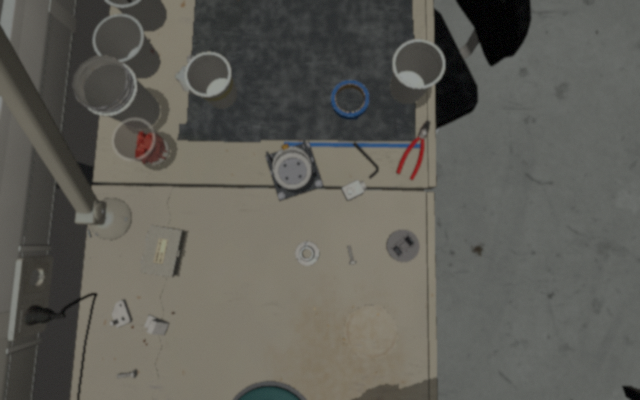

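View pics/side0.png

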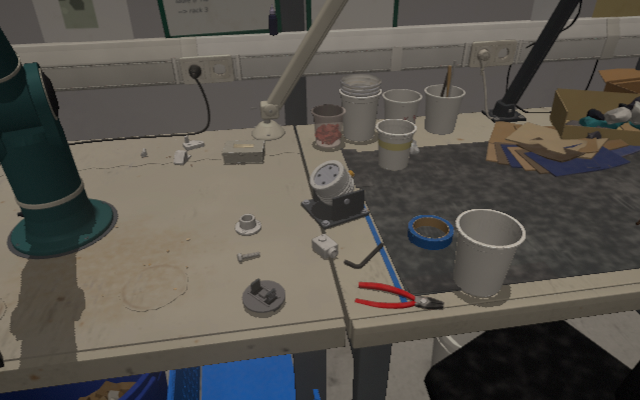

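The top view shows the cap at (402,245) with tabs at about (395,250) and (409,240), and the port at (292,170). The side view shows the cap at (264,296) and the port at (330,175). Next I measure both.

```bash
cat > m.py <<'E'
from h import *
def ana(n,capuv,portuv):
    W=np.load(f"{n}0.npy")
    print(n,"bench",[np.round(W[v,u],3) for u,v in ([(330,300),(250,220),(350,220)] if n=="top" else [(200,250),(300,270),(140,240)])])
    v,u=np.mgrid[:400,:640]
    near=lambda p,r:(np.hypot(u-p[0],v-p[1])<r)
    p=W[near(capuv,32)]; p=p[~np.isnan(p[:,0])]
    fl=p[(p[:,2]>.008)&(p[:,2]<.02)]; tb=p[(p[:,2]>.026)&(p[:,2]<.045)]
    (c,r)=cv2.minEnclosingCircle(fl[:,:2].astype(np.float32)); print("flange",c,r,np.median(fl[:,2]),"tabs n",len(tb),tb.mean(0),tb[:,2].max())
    k=cv2.minAreaRect(tb[:,:2].astype(np.float32)); print(k)
    np.save(f"{n}_tb.npy",tb)
    p=W[near(portuv,26)]; p=p[~np.isnan(p[:,0])]
    p=p[p[:,2]>.075]
    best=None; rng=np.random.default_rng(0)
    for _ in range(2000):
        a,b,d=p[rng.choice(len(p),3)]; nn=np.cross(b-a,d-a); l=np.linalg.norm(nn)
        if l<1e-5: continue
        nn/=l; nn*=np.sign(nn[2]); 
        if abs(nn[2]-.866)>.1: continue
        m=abs((p-a)@nn)<.002
        if best is None or m.sum()>best.sum(): best=m
    q=p[best]; nn=np.linalg.svd(q-q.mean(0))[2][2]; nn*=np.sign(nn[2])
    print("plane",len(q),len(p),nn,np.degrees(np.arccos(nn[2])),q.mean(0))
    y=np.cross([0,0,1],nn);y/=np.linalg.norm(y);x=np.cross(y,nn)
    (c,r)=cv2.minEnclosingCircle(np.c_[(q-q.mean(0))@x,(q-q.mean(0))@y].astype(np.float32)); print("rim centre",q.mean(0)+c[0]*x+c[1]*y,r)
ana("top",(402,245),(292,170)); ana("side",(264,294),(330,180))
E
python3 m.py
```

```text
top bench [array([ 0.309, -0.14 ,  0.001]), array([ 0.502,  0.069, -0.003]), array([ 0.508, -0.187, -0.003])]
flange (0.4459463655948639, -0.31611302495002747) 0.03996181860566139 0.015477243375171423 tabs n 48 [ 0.44673925 -0.31579014  0.03636637] 0.042715199632217926
((0.44637352228164673, -0.3151921033859253), (0.018884260207414627, 0.04574144631624222), 41.69972229003906)
plane 552 1296 [-0.48618076 -0.16523323  0.85809455] 30.896692776416174 [ 0.61257759 -0.0475251   0.10315823]
rim centre [ 0.61135433 -0.04788473  0.1023959 ] 0.04300658777356148
side bench [array([ 0.321, -0.142, -0.003]), array([ 0.526, -0.243, -0.   ]), array([ 0.186, -0.081, -0.005])]
flange (0.44970929622650146, -0.31562328338623047) 0.04080330580472946 0.01447350244051726 tabs n 121 [ 0.44895223 -0.31668318  0.03263253] 0.03817660731271599
((0.4493810534477234, -0.315870076417923), (0.020425871014595032, 0.0481765940785408), 40.805747985839844)
plane 428 1127 [-0.47427437 -0.2061943   0.85589002] 31.14179965189494 [ 0.61479619 -0.04740613  0.10219054]
rim centre [ 0.61375972 -0.0469747   0.10172014] 0.04427584260702133
```

```bash
cat >> h.py <<'E'
def to(x,y,z,ang=None):
    "offset (cm) in tool axes to a world TCP point; spin to bring tool y to the world angle ang (deg)"
    s=arm.get_state(); M=R.from_quat(s["tool_rot"]).as_matrix(); d=np.array([x,y,z])-s["eef_pos"]
    print("t",round(float(s["clock"]),2),"tcp",np.round(s["eef_pos"],4),"off cm",np.round(M.T@d*100,2),"toolz",np.round(M[:,2],3))
    yaw=np.degrees(np.arctan2(M[1,1],M[0,1]))
    print("yaw of y",round(yaw,1),"spin",None if ang is None else round(np.radians((yaw-ang+90)%180-90),3),"F",np.round(s["contact_force"],1),"w",round(float(s["gripper_width"]),4),"g",round(float(s["grasp_force"]),1))
E
python3 -m inch '{"offset":[[0,0,0],[0,0,0],[0,0,0],[0,0,0]],"spin":[-0.1075,-0.1075,-0.1075,-0.1075],"gripper":[7,7,7,7]}' 12
python3 -c "
from h import *
to(.4475,-.316,.12,-48.7)"
```

```text
clock: 0.5
eef_pos: [0.1862, -0.6224, 0.214]
tool_rot: [0.935, 0.355, -0.0, -0.001]
contact_force: [0.3, 1.0, -0.2]
gripper_width: 0.0694
grasp_force: 0.0
t 0.5 tcp [ 0.1862 -0.6224  0.214 ] off cm [39.87 -5.59  9.42] toolz [-0.     0.001 -1.   ]
yaw of y -48.5 spin 0.004 F [ 0.3  1.  -0.2] w 0.0694 g 0.0
```

```bash
python3 -m inch '{"offset":[[3.07,-0.43,0.5],[3.07,-0.43,0.5],[3.07,-0.43,0.5],[3.07,-0.43,0.5],[3.07,-0.43,0.5],[3.07,-0.43,0.5],[3.07,-0.43,0.5],[3.07,-0.43,0.5],[3.07,-0.43,0.5],[3.07,-0.43,0.5],[3.07,-0.43,0.5],[3.07,-0.43,0.5],[3.07,-0.43,0.5],[0,0,0]],"spin":[0,0,0,0,0,0,0,0,0,0,0,0,0,0],"gripper":[7,7,7,7,7,7,7,7,7,7,7,7,7,7]}'
python3 -c "
from h import *
to(.4475,-.316,.021,-48.7)
c,W=cap('side');cv2.imwrite('pics/s1.png',cv2.resize(c['frame'][150:350,160:400,::-1],None,fx=3,fy=3))"
```

```text
clock: 1.9
eef_pos: [0.4519, -0.3126, 0.1488]
tool_rot: [0.934, 0.356, 0.001, -0.001]
contact_force: [1.0, 0.3, 0.6]
gripper_width: 0.0701
grasp_force: 0.0
t 1.9 tcp [ 0.4519 -0.3126  0.1488] off cm [-5.800e-01 -1.000e-02  1.277e+01] toolz [ 0.     0.003 -1.   ]
yaw of y -48.3 spin 0.007 F [1.  0.3 0.6] w 0.0701 g 0.0
```

View pics/s1.png

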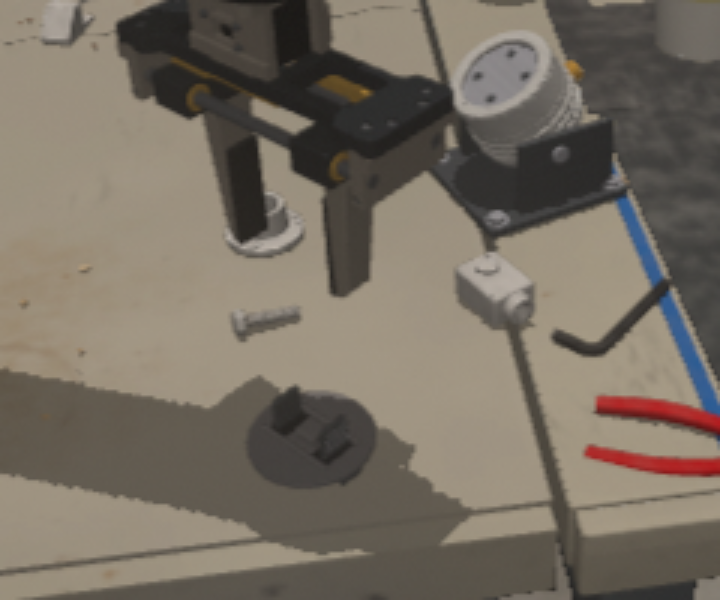

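The view shows the open fingers over the cap (crop pixel (312,435)), with their line along the line of the tabs. Now I go down.

```bash
python3 -m inch '{"offset":[[-0.5,0,1.5],[0,0,1.5],[0,0,1.5],[0,0,1.5],[0,0,1.5],[0,0,1.5],[0,0,0]],"spin":[0,0,0,0,0,0,0],"gripper":[7,7,7,7,7,7,7]}'
python3 -c "
from h import *
to(.4475,-.316,.021,-48.7)"
```

```text
clock: 2.65
eef_pos: [0.4438, -0.3203, 0.0574]
tool_rot: [0.936, 0.352, -0.001, -0.002]
contact_force: [0.4, -0.0, 0.5]
gripper_width: 0.0699
grasp_force: 0.0
t 2.65 tcp [ 0.4438 -0.3203  0.0574] off cm [ 0.57 -0.06  3.64] toolz [-0.004  0.002 -1.   ]
yaw of y -48.7 spin -0.001 F [ 0.4 -0.   0.5] w 0.0699 g 0.0
```

```bash
python3 -m inch '{"offset":[[0.3,0,1],[0,0,1],[0,0,0.5],[0,0,0],[0,0,0],[0,0,0]],"spin":[0,0,0,0,0,0],"gripper":[7,7,7,7,7,7]}'
python3 -c "
from h import *
to(.4475,-.316,.021,-48.7)"
```

```text
clock: 3.25
eef_pos: [0.4481, -0.3189, 0.035]
tool_rot: [0.936, 0.353, 0.0, 0.0]
contact_force: [0.1, 0.1, 1.0]
gripper_width: 0.0699
grasp_force: 0.0
t 3.25 tcp [ 0.4481 -0.3189  0.035 ] off cm [ 0.15 -0.25  1.4 ] toolz [ 0.001 -0.    -1.   ]
yaw of y -48.7 spin -0.0 F [0.1 0.1 1. ] w 0.0699 g 0.0
```

```bash
python3 -m inch '{"offset":[[0.1,-0.1,0.8],[0,0,0.6],[0,0,0],[0,0,0],[0,0,0],[0,0,0],[0,0,0],[0,0,0],[0,0,0],[0,0,0]],"spin":[0,0,0,0,0,0,0,0,0,0],"gripper":[7,7,7,7,5,4,3,2.5,2.5,2.5]}' 12
python3 -c "
from h import *
to(.4475,-.316,.021,-48.7)"
```

```text
clock: 4.25
eef_pos: [0.4479, -0.3174, 0.0209]
tool_rot: [0.936, 0.353, -0.0, 0.0]
contact_force: [-0.4, -0.3, 2.8]
gripper_width: 0.0333
grasp_force: 12.0
t 4.25 tcp [ 0.4479 -0.3174  0.0209] off cm [ 0.06 -0.13 -0.01] toolz [ 0. -0. -1.]
yaw of y -48.7 spin -0.0 F [-0.4 -0.3  2.8] w 0.0333 g 12.0
```

```bash
python3 -m inch '{"offset":[[0,0,-0.5],[0,0,-2],[0,0,-3],[0,0,-3],[0,0,-3],[0,0,-3],[0,0,-3],[0,0,0],[0,0,0],[0,0,0],[0,0,0],[0,0,0],[0,0,0]],"spin":[0,0,0,0,0,0,0,0.088,0.088,0.088,0.088,0,0],"gripper":[2.5,2.5,2.5,2.5,2.5,2.5,2.5,2.5,2.5,2.5,2.5,2.5,2.5]}'
python3 -c "
from h import *
to(.58,-.06,.20,-68.8)"
```

```text
clock: 5.55
eef_pos: [0.4478, -0.317, 0.1955]
tool_rot: [0.983, 0.184, -0.0, -0.0]
contact_force: [0.5, -0.4, -1.1]
gripper_width: 0.0335
grasp_force: 12.0
t 5.55 tcp [ 0.4478 -0.317   0.1955] off cm [ 21.64 -19.16  -0.45] toolz [-0.  0. -1.]
yaw of y -68.7 spin 0.001 F [ 0.5 -0.4 -1.1] w 0.0335 g 12.0
```

```bash
python3 -c "
from h import *
to(.6071,-.0496,.176,-68.8)"
```

```text
t 5.55 tcp [ 0.4478 -0.317   0.1955] off cm [ 24.54 -19.15   1.95] toolz [-0.  0. -1.]
yaw of y -68.7 spin 0.001 F [ 0.5 -0.4 -1.1] w 0.0335 g 12.0
```

```bash
python3 -m inch '{"offset":[[1,-0.8,0],[2,-1.6,0],[2.5,-1.9,0],[3,-2.4,0],[3,-2.4,0],[3,-2.4,0],[3,-2.4,0],[3,-2.4,0],[2,-1.5,0],[1.5,-1,1],[0.5,-0.35,1],[0,0,0],[0,0,0],[0,0,0],[0,0,0]],"spin":[0,0,0,0,0,0,0,0,0,0,0,0,0,0,0],"gripper":[2.5,2.5,2.5,2.5,2.5,2.5,2.5,2.5,2.5,2.5,2.5,2.5,2.5,2.5,2.5]}' 15
python3 -c "
from h import *
to(.6071,-.0496,.136,-68.8)
c,W=cap('side');np.save('side2.npy',W);cv2.imwrite('pics/s2.png',cv2.resize(c['frame'][70:240,230:430,::-1],None,fx=3.5,fy=3.5))"
```

```text
clock: 7.05
eef_pos: [0.6073, -0.0515, 0.1761]
tool_rot: [0.983, 0.183, 0.0, 0.0]
contact_force: [0.1, -1.0, -0.9]
gripper_width: 0.0334
grasp_force: 15.0
t 7.05 tcp [ 0.6073 -0.0515  0.1761] off cm [ 0.05 -0.19  4.01] toolz [ 0.001 -0.001 -1.   ]
yaw of y -69.0 spin -0.003 F [ 0.1 -1.  -0.9] w 0.0334 g 15.0
```

View pics/s2.png

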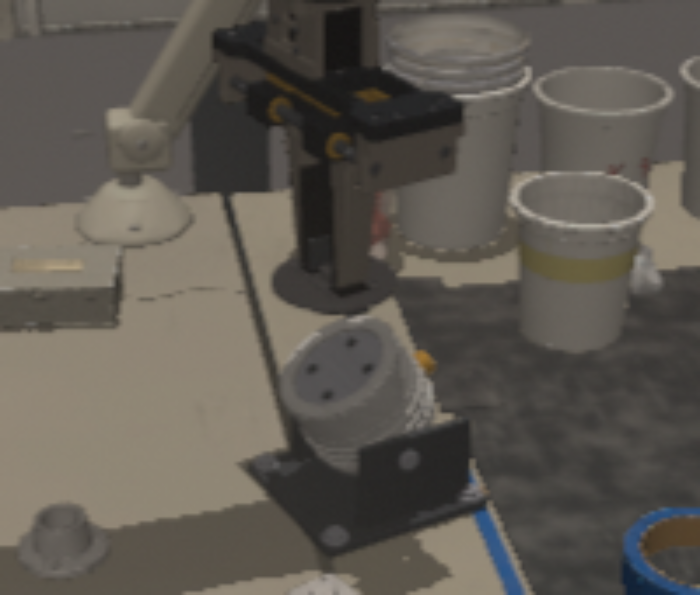

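The cap is level in the fingers at crop (335,285), above the open port at crop (345,365). I check the cap's place in the hand with the same camera, and refit the rim by circle.

```bash
cat > m2.py <<'E'
from h import *
from scipy.optimize import least_squares
W=np.load("side2.npy").reshape(-1,3); W=W[~np.isnan(W[:,0])]
p=W[(np.hypot(W[:,0]-.607,W[:,1]+.05)<.055)&(abs(W[:,2]-.168)<.007)]
hull=cv2.convexHull(p[:,:2].astype(np.float32))[:,0]
f=least_squares(lambda c:np.hypot(*(hull-c).T)-.040,[.607,-.05],loss="soft_l1",f_scale=.001)
print("flange fit",f.x,cv2.minEnclosingCircle(p[:,:2].astype(np.float32)),np.percentile(p[:,2],[5,50,95]),len(p))
# rim: points at annulus, full-model: fix lean 30, find azimuth, centre using annulus surface + outer radius hull
for n in("top0","side0","side2"):
    W=np.load(n+".npy").reshape(-1,3); W=W[~np.isnan(W[:,0])]
    best=None
    for it in range(4):
        if it==0: az,O=np.radians(201.2),np.array([.6125,-.0475,.104])
        nn=np.array([.5*np.cos(az),.5*np.sin(az),.866]); y=np.cross([0,0,1],nn); y/=np.linalg.norm(y); x=np.cross(y,nn)
        d=W-O; r=np.hypot(d@x,d@y); q=W[(abs(d@nn)<.006)&(r<.047)&(r>.0335)]
        g=lambda a:np.r_[(q-a[1:3].tolist().__add__([a[3]]))@np.array([.5*np.cos(a[0]),.5*np.sin(a[0]),.866])]
        s=least_squares(lambda a:np.r_[g(a),((np.r_[a[1:4]]-O)@x)*.0+0*a[0]],[az,*O],loss="soft_l1",f_scale=.001)
        az=s.x[0]; nn=np.array([.5*np.cos(az),.5*np.sin(az),.866]); O=O+nn*np.median((q-O)@nn)
        y=np.cross([0,0,1],nn); y/=np.linalg.norm(y); x=np.cross(y,nn); d=q-O
        h=cv2.convexHull(np.c_[d@x,d@y].astype(np.float32))[:,0]
        c=least_squares(lambda c:np.hypot(*(h-c).T)-.0425,[0,0],loss="soft_l1",f_scale=.001).x; O=O+c[0]*x+c[1]*y
    print(n,np.degrees(az)%360,O,len(q))
E
python3 m2.py
```

```text
flange fit [ 0.60948573 -0.05218987] ((0.6101325750350952, -0.05200881138443947), 0.04148363322019577) [0.16741492 0.16971748 0.17163424] 368
top0 199.1847115919076 [ 0.60956143 -0.04844741  0.10603679] 426
side0 200.03704982103744 [ 0.61214419 -0.0482842   0.10445384] 355
side2 200.4529866761367 [ 0.61216401 -0.04878849  0.10439442] 366
```

```bash
python3 -m inch '{"offset":[[-0.1,-0.1,1],[-0.1,-0.1,1],[0,0,1],[0,0,0.4],[0,0,0],[0,0,0],[0,0,0]],"spin":[0.02,0,0,0,0,0,0],"gripper":[2.5,2.5,2.5,2.5,2.5,2.5,2.5]}' 15
python3 -c "
from h import *
to(.6045,-.0498,.135,-70)"
```

```text
clock: 7.8
eef_pos: [0.6052, -0.0491, 0.1419]
tool_rot: [0.985, 0.173, 0.0, 0.0]
contact_force: [-0.1, 0.0, -1.7]
gripper_width: 0.033
grasp_force: 15.0
t 7.8 tcp [ 0.6052 -0.0491  0.1419] off cm [-0.09  0.04  0.69] toolz [ 0.001 -0.    -1.   ]
yaw of y -70.0 spin -0.0 F [-0.1  0.  -1.7] w 0.033 g 15.0
```

```bash
python3 -m inch '{"offset":[[-0.08,0.04,0.35],[0,0,0.35],[-0.06,0,0.2],[-0.06,0,0.2],[-0.06,0,0.2],[-0.06,0,0.2],[0,0,0],[0,0,0]],"spin":[0,0,0,0,0,0,0,0],"gripper":[2.5,2.5,2.5,2.5,2.5,2.5,2.5,2.5]}' 15
python3 -c "
from h import *
to(.6012,-.0510,.1192,-70)
c,W=cap('side');np.save('side3.npy',W);cv2.imwrite('pics/s3.png',cv2.resize(c['frame'][90:240,260:420,::-1],None,fx=4,fy=4))"
```

```text
clock: 8.6
eef_pos: [0.602, -0.0507, 0.1266]
tool_rot: [0.985, 0.173, 0.0, 0.0]
contact_force: [0.0, 0.1, 1.4]
gripper_width: 0.0332
grasp_force: 15.0
t 8.6 tcp [ 0.602  -0.0507  0.1266] off cm [-0.09 -0.    0.74] toolz [ 0. -0. -1.]
yaw of y -70.0 spin -0.0 F [0.  0.1 1.4] w 0.0332 g 15.0
```

View pics/s3.png

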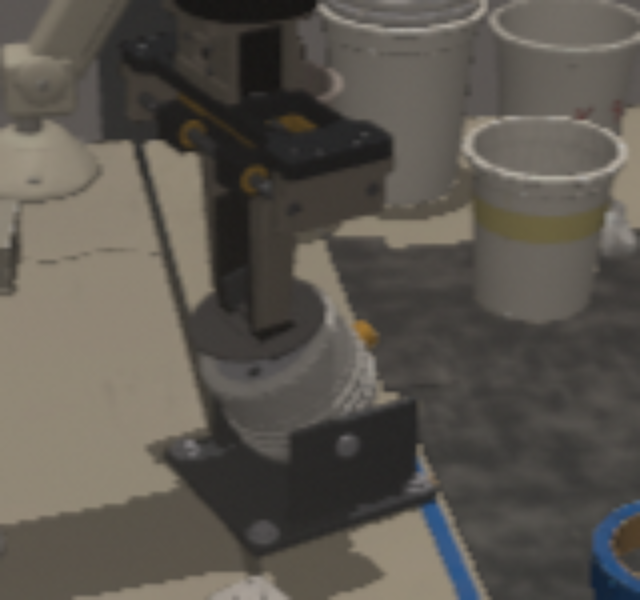

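The picture shows the flange at crop (260,325) already tilting with the rim, and the force is small. I carry on.

```bash
python3 -m inch '{"offset":[[-0.04,0,0.2],[-0.04,0,0.2],[0,0,0.2],[0,0,0.15],[0,0,0],[0,0,0]],"spin":[0,0,0,0,0,0],"gripper":[2.5,2.5,2.5,2.5,2.5,2.5]}' 15
cat > m3.py <<'E'
from h import *
to(.6018,-.0508,.1127,-70)
c,W=cap('side'); W=W.reshape(-1,3); F=c["frame"].reshape(-1,3)
k=~np.isnan(W[:,0]); W=W[k]; F=F[k]
d=W-[.6122,-.0485,.1044]; az=np.radians(200); nn=np.array([.5*np.cos(az),.5*np.sin(az),.866]); y=np.array([-np.sin(az),np.cos(az),0]); x=np.cross(y,nn)
u,v,w=d@x,d@y,d@nn
m=(np.hypot(u,v)<.043)&(w>-.004)&(w<.03)&(F.max(1)<115)
q=np.c_[u,v,w][m]; rng=np.random.default_rng(0); best=np.zeros(len(q),bool)
for _ in range(1500):
    a,b,e=q[rng.choice(len(q),3,replace=False)]; t=np.cross(b-a,e-a); l=np.linalg.norm(t)
    if l<2e-4: continue
    t=t/l
    if abs(t[2])<.85: continue
    g=abs((q-a)@t)<.0015
    if g.sum()>best.sum(): best=g
Q=q[best]; t=np.linalg.svd(Q-Q.mean(0))[2][2]; t*=np.sign(t[2])
h=cv2.convexHull(Q[:,:2].astype(np.float32))[:,0]
cc=least_squares(lambda c:np.hypot(*(h-c).T)-.040,[0,0],loss="soft_l1",f_scale=.001).x if 0 else cv2.minEnclosingCircle(h)
print("flange top plane in port axes: n",len(Q),np.round(t,3),"circle",cc,"w at centre",(Q.mean(0)@t-t[:2]@np.array(cc[0]))/t[2])
E
python3 m3.py
```

```text
clock: 9.25
eef_pos: [0.6008, -0.0511, 0.1188]
tool_rot: [0.985, 0.173, -0.0, 0.0]
contact_force: [-1.4, -0.0, 3.0]
gripper_width: 0.0333
grasp_force: 15.0
t 9.25 tcp [ 0.6008 -0.0511  0.1188] off cm [0.1  0.01 0.61] toolz [-0.001 -0.    -1.   ]
yaw of y -70.0 spin -0.0 F [-1.4 -0.   3. ] w 0.0333 g 15.0
flange top plane in port axes: n 311 [-0.161 -0.004  0.987] circle ((0.00016928369586821645, 0.0005422948743216693), 0.040573544800281525) w at centre 0.01048620257211133
```

As computed: 9° left to turn, centred. Now the rest of the way, pressing slightly past home.

```bash
python3 -m inch '{"offset":[[0,0,0.2],[0.05,0,0.2],[0.05,0,0.2],[0,0,0.1],[0,0,0],[0,0,0]],"spin":[0,0,0,0,0,0],"gripper":[2.5,2.5,2.5,2.5,2.5,2.5]}' 15
python3 m3.py
```

```text
clock: 9.9
eef_pos: [0.6017, -0.0507, 0.1119]
tool_rot: [0.985, 0.173, -0.0, 0.0]
contact_force: [-2.7, -1.5, 4.1]
gripper_width: 0.0337
grasp_force: 15.0
t 9.9 tcp [ 0.6017 -0.0507  0.1119] off cm [ 0.    0.01 -0.08] toolz [-0.001 -0.    -1.   ]
yaw of y -70.0 spin -0.0 F [-2.7 -1.5  4.1] w 0.0337 g 15.0
flange top plane in port axes: n 291 [ 0.002 -0.01   1.   ] circle ((0.0016157572390511632, 0.00014187146734911948), 0.03972301259636879) w at centre 0.004654422299952502
```

```bash
python3 -m inch '{"offset":[[0.05,0,0.09],[0.05,0,0.09],[0,0,0],[0,0,0],[0,0,0]],"spin":[0,0,0,0,0],"gripper":[2.5,2.5,2.5,2.5,2.5]}' 15
python3 m3.py
```

```text
clock: 10.45
eef_pos: [0.602, -0.0507, 0.1116]
tool_rot: [0.985, 0.173, -0.001, 0.0]
contact_force: [-9.7, -2.7, 16.5]
gripper_width: 0.0333
grasp_force: 15.0
t 10.45 tcp [ 0.602  -0.0507  0.1116] off cm [-0.02  0.01 -0.11] toolz [-0.002 -0.001 -1.   ]
yaw of y -70.0 spin -0.001 F [-9.7 -2.7 16.5] w 0.0333 g 15.0
flange top plane in port axes: n 305 [-0.01  -0.009  1.   ] circle ((0.0011308699613437057, 0.0009050731896422803), 0.040419623255729675) w at centre 0.0047948469126554375
```

Hard stop at 19 N, square and home. Release and back off straight up.

```bash
python3 -m inch '{"offset":[[0,0,0],[0,0,0],[0,0,0],[0,0,0],[0,0,0],[0,0,0],[0,0,0],[0,0,0]],"spin":[0,0,0,0,0,0,0,0],"gripper":[3.8,4.2,4.6,5,6,7,7,7]}'
python3 m3.py
python3 -m inch '{"offset":[[0,0,-1],[0,0,-2],[0,0,-3],[0,0,-3],[0,0,-3],[0,0,-3],[0,0,0],[0,0,0]],"spin":[0,0,0,0,0,0,0,0],"gripper":[7,7,7,7,7,7,7,7]}'
python3 m3.py
python3 -c "
from h import *
c,W=cap('side');cv2.imwrite('pics/s4.png',cv2.resize(c['frame'][130:230,270:400,::-1],None,fx=6,fy=6))"
```

```text
clock: 11.3
eef_pos: [0.6015, -0.0465, 0.1105]
tool_rot: [0.985, 0.174, -0.001, -0.002]
contact_force: [-8.1, 5.0, 10.3]
gripper_width: 0.0702
grasp_force: 5.7
t 11.3 tcp [ 0.6015 -0.0465  0.1105] off cm [-0.12  0.42 -0.22] toolz [-0.004  0.004 -1.   ]
yaw of y -69.9 spin 0.002 F [-8.1  5.  10.3] w 0.0702 g 5.7
flange top plane in port axes: n 246 [-0.002  0.027  1.   ] circle ((0.0017150361090898514, 0.000553252175450325), 0.04170426353812218) w at centre 0.0052064577215707895
clock: 12.15
eef_pos: [0.6037, -0.05, 0.2607]
tool_rot: [0.985, 0.174, 0.001, 0.0]
contact_force: [-0.0, 0.0, 0.3]
gripper_width: 0.0699
grasp_force: 0.0
t 12.15 tcp [ 0.6037 -0.05    0.2607] off cm [-0.24 -0.   14.8 ] toolz [ 0.002  0.    -1.   ]
yaw of y -70.0 spin -0.0 F [-0.   0.   0.3] w 0.0699 g 0.0
flange top plane in port axes: n 383 [-0.002 -0.009  1.   ] circle ((0.0019068368710577488, -0.0002520997077226639), 0.04095136374235153) w at centre 0.0062009793713779515
```

View pics/s4.png

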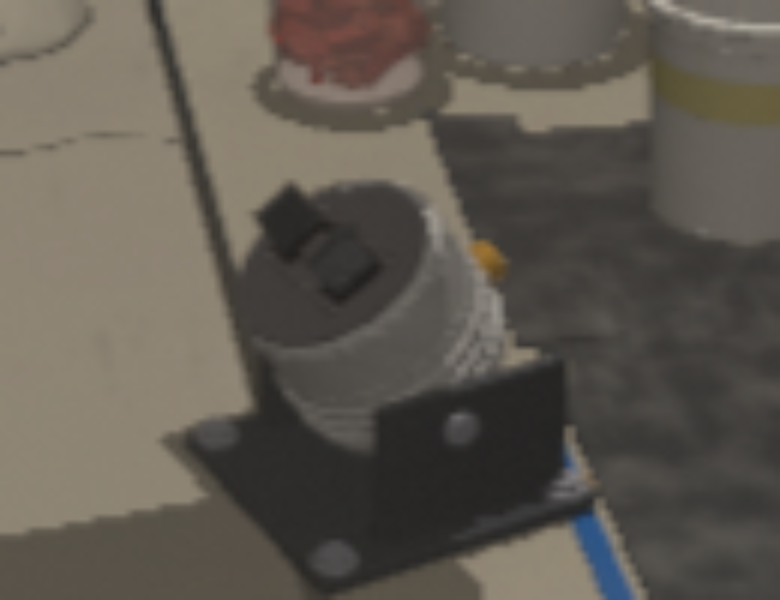

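The cap sits flat on the rim (crop (335,265)), square, about 1.5 mm proud as expected when latched. One check of the tab spread, then I hand in.

```bash
cat >> m3.py <<'E'
T=np.c_[u,v,w][(np.hypot(u,v)<.035)&(w>.018)&(w<.033)]
print("tab extent u,v",np.percentile(T,[2,98],axis=0)[:,:2],len(T))
print("state",arm.get_state()["contact_force"])
E
python3 m3.py | tail -4 && python3 -c "
from station import arm; print(arm.job_done())"
```

```text
flange top plane in port axes: n 370 [ 0.007 -0.003  1.   ] circle ((0.0017102292040362954, -4.3743926880779327e-07), 0.04023842513561249) w at centre 0.0063011878175561415
tab extent u,v [[-0.00820898 -0.02309477]
 [ 0.01131487  0.02306132]] 84
state [ 0.27176503  0.00136092 -0.10026274]
the job is handed in; nothing more can be done
None
```

The dust cap is in the port and the job is handed in. My last camera check had it square, within 2 mm of centre and about 1.5 mm proud, with both tabs sprung out to 46 mm and the robot clear; the hand-in returned no verdict.

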